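Test and re-arm the jar conveyor's stop button

ROBOT

A 7-joint arm with a two-finger parallel gripper is mounted at the origin on the work surface. World frame = base frame: x ahead of the robot, y to its left, z up, the work surface at z = 0. Lengths are in m, angles in rad, forces in N, time in s.
With the tool pointing down it reaches from about 0.4 to 0.85 m from the base axis. Payload 10.4 kg.
Tool frame: the origin (TCP) lies at the very end of the fingers, on their centre line; the grasp point (between the pads) lies 19 mm behind it; z points along the fingers, y is the line along which they close (so a half turn about z gives the same grasp; the last joint's range is limited). The gripper opens to 87 mm and grips with 3 to 60 N. Pads are 19 mm wide; open, the fingers measure 117 mm over their backs; the gripper's body (75 mm by 190 mm) begins 51 mm behind the grasp point.
Start: joints at [1.3, 0.332, -0.065, 1.46, 0.022, 1.35, -0.088], TCP at [0.153, -0.606, 0.223] pointing down, gripper open.
Joint ranges: [-2.6, 2.6], [-0.5, 2.12], [-1.47, 1.34], [0.16, 2.42], [-1.27, 4.41], [0.06, 2.06], [-2.6, 2.6]. Speed limits (rad/s): [2.22, 2.22, 2.79, 2.79, 3.14, 3.14, 3.14].

INTERFACE

Orientations are given as a unit quaternion [x, y, z, w].
In Python, from bench import * gives the robot as it stands.
- The arm moves only by the tool step_arm, never from a script. Its arguments are lists of equal length, an entry for each row: "delta_pos": the shift along the world's x, y, z in units of 25 mm (1.0 is 25 mm), a list of three; "turn": the turn about the world's z in units of 0.12 rad (1.0 is 0.12 rad). In form: {"delta_pos": [[tx, ty, tz], ...], "turn": [turn, ...]}. A call has 1 to 12 rows; each row shifts and turns the commanded pose from where the row before left it; what a row does not reach is not made up. A row lasts 1/10 s, in which the tool goes at most 50 mm and 8.59 degrees, less where a joint would pass 70% of its speed; a pose out of reach is approached as far as the arm can. A call with a number of a shift or a turn outside -1 to 1 is refused whole. A call with a gripper value outside its range is refused whole. "grip" is the closure, from 0 (fully open) to 1 (shut), set as the call begins (left out, the last holds). The fingers move at their own pace and stop on an object; "newtons" is the grip in N (left out, the last holds). Time passes only in rows, so rows that do not move let the fingers close. It gives the time, the measured TCP pose, the force, the opening and the grip force at its end, in the units of the state.
- read_state(): the state, without advancing time (a new reading comes with each control period).
- camera(name): name is "side" or "top"; returns a dict with "image" (400x640x3 uint8, red, green, blue), "z_map" (400x640 float32, m along the optical axis (not along the pixel's ray), 0 where there is no reading), "mtx" (3x3 intrinsics, pixels), "view" (4x4, takes a point from world to camera coordinates). Camera axes: x right, y up, looking along -z (the intrinsics and any distortion apply to the point x, -y, -z); pixel columns grow to the right and rows downward; lengths in m; the calibration is good to about 2 mm. A picture is of the moment at which its call begins.
- close_job(): hands the job in; it is judged then, once.
The state is a dict: "time": time; "joint_positions": joint angles; "joint_vel": joint speeds; "joint_torque": joint torques, N m; "ee_pos": TCP position; "eef_rot": TCP orientation; "ft_force": force on the tool from outside, world axes, zero at the start; "torque": the same for the moment, N m; "width": finger opening in m; "grip_force": force on a finger pad.
Only numpy, scipy, OpenCV 4.12 (cv2) and the standard library are available. Lean on these libraries where they do the work, as an engineer would, in place of code of your own. Each camera call takes 0.05 s, during which the arm holds its last target. There are 200 camera calls.

TASK

Do the pre-shift stop check on the jar conveyor: press the red mushroom button on the yellow box straight in until it latches, and let go so that it stays in by itself. Then twist its head clockwise by pushing sideways against its raised wing until it unlatches and springs back out, and last press the blue button on the grey box right down and let it come back up. Use closed fingertips only: do not take the wing between the fingers, and leave the jars, tumblers and other loose things alone.

Things in the scene. Friction and masses are not known exactly. Their poses are not given: they have to be found in the camera images.
- stop_station: fixed yellow box 100 x 100 mm, 60 mm tall, carrying the red mushroom stop button upright on its top centre. Origin: centre of its underside, on the work surface; z up. At head twist 0 the wing of the button lies along the box's own x axis
- stop_top (a point): centre of the top face of the red button's wing, on the button's vertical axis, 125 mm above the work surface when the button is out. Moves and turns with the head: x along the wing, y across it, z up. The wing is a rib 66 mm long, 12 mm thick, standing 24 mm above the flat upper face (56 mm across) of the red mushroom head (68 mm across at its rim). White arrows on it point clockwise
- stop_push (a joint): travel of the stop button in m: 0 out, 0.013 fully in (hard stop). It needs about 6 N at first and up to about 11 N to go in; pressed to at least 0.011 and let go, it stays latched at about 0.009. Only turning the head lets it out again, by a spring
- stop_twist (a joint): turn of the stop button's head in rad, clockwise seen from above positive: 0 at rest, 1.0 at its end stop. A light spring (0.04 to 0.08 N m) turns it back to 0 when let go. With the button latched, it unlatches at about 0.4 to 0.5 rad and the head then rises 9 mm to its out position
- reset_station: fixed grey box 80 x 80 mm, 62 mm tall, with the blue reset button in a black ring upright on its top centre. Origin: centre of its underside, on the work surface; z up. The two boxes may change sides
- reset_top (a point): centre of the top face of the blue reset button, 32 mm in diameter, 84 mm above the work surface when up; the black ring around it stands 74 mm above the work surface
- reset (a joint): travel of the reset button in m: 0 up, 0.006 fully down, which takes about 5 N; springs back up
- jar_herbs: loose closed jar, grey-green contents, white lid, 60 mm across, 85 mm tall; bystander, leave alone. Origin: centre of its underside
- jar_amber: loose closed amber jar, black lid, 52 mm across, 70 mm tall; bystander, leave alone. Origin: centre of its underside
- tumbler_tall: loose clear tumbler full of red sticks, 64 mm across, 145 mm tall with the sticks; bystander, leave alone. Origin: centre of its underside
- tumbler_short: loose clear tumbler full of red sticks, 60 mm across, 105 mm tall with the sticks; bystander, leave alone. Origin: centre of its underside
- spatula: loose spatula lying flat; bystander, leave alone. Origin: centre of its underside
- dish: loose open steel bowl, 76 mm across, 30 mm tall; bystander, leave alone. Origin: centre of its underside
- label_block: loose small cardboard box, 50 x 70 x 30 mm; bystander, leave alone. Origin: centre of its underside
Not all that is in view belongs to the job. Leave any turquoise look-alike of the reset_station alone. Of the things that look like the stop_station, take the one that is farthest from the robot's base at the start.

How it is judged:
On the way, in this order (a step that is already met when the one before it is completed fails the run):
1. the stop button stays latched in with no finger on it (value of joint stop_push above 0.008 m and contact force between each of the arm, the fingers and stop_push below 0.3 N), for 0.2 s.
2. the stop button has been twisted free and has sprung out (value of joint stop_push below 0.002 m), for 0.1 s.
3. the blue reset button is pressed down (value of joint reset above 0.0045 m), for 0.05 s.
At the end, for the whole second after the job is handed in: After the three steps in order, the stop button is out (within 2 mm), its head has turned back (within 0.12 rad) and the reset button is up again (within 1.5 mm) (value of joint stop_push below 0.002 m and value of joint stop_twist below 0.12 rad and value of joint reset below 0.0015 m); the robot touches nothing.
It fails at once if the wing of the stop button is taken between the fingers (x of the grasp point in the frame of stop_top between -0.036 and 0.036 m and y of the grasp point in the frame of stop_top between -0.007 and 0.007 m and z of the grasp point in the frame of stop_top between -0.03 and 0.012 m).
It fails at once if a jar, tumbler or other loose thing is lifted, carried or shoved by more than 20 mm (distance of any of jar_herbs, jar_amber, tumbler_tall, tumbler_short, spatula, dish, label_block from where it was at the start of the episode above 0.02 m).
It also fails if it takes over 58 s, if anything falls off the work surface, if the arm or the gripper's body presses on something with over 40 N, if the wrist force passes 120 N, or if a joint passes its speed limit or range.

## Working session

There is one attempt and no reset: what is moved stays moved. The work goes in short steps, Python scripts to look and compute and a tool call to move; the robot and the scene stay as the last step left them, time stands still between calls to the robot, and variables do not carry over. Pictures are saved under pics/ and viewed, at most 10 in all, crops included, and the job is handed in when it is done.

Besides the shell and the picture viewer there is one more tool, called after ">>>" by a JSON object that holds its "name" and its "arguments", one argument or row to a line. step_arm: Moves the arm, as the interface text tells. Shifts and turns lie within -1 to 1; 1 stands for 25 mm of shift or 0.12 rad of turn. Its arguments: {"type":"object","properties":{"delta_pos":{"type":"array"},"turn":{"type":"array"},"grip":{"type":"number"},"newtons":{"type":"number"}},"required":["delta_pos","turn"]}

```bash
mkdir -p pics; cat > h.py <<'E'
from bench import *
import numpy as np, cv2, pickle
def world(c):
    z=c["z_map"];h,w=z.shape;u,v=np.meshgrid(np.arange(w),np.arange(h))
    K=c["mtx"];x=(u-K[0,2])/K[0,0]*z;y=(v-K[1,2])/K[1,1]*z
    p=np.stack([x,-y,-z,np.ones_like(z)],-1)
    return (p@np.linalg.inv(c["view"]).T)[...,:3]
E
python3 - <<'E'
from h import *
for n in("top","side"):
    c=camera(n);pickle.dump(c,open(n+".pkl","wb"));cv2.imwrite(f"pics/{n}0.png",c["image"][...,::-1])
s=read_state();print(s["time"],s["ee_pos"],s["eef_rot"],s["width"],s["ft_force"])
E
```

```text
0.1 [ 0.15322154 -0.60557111  0.22184954] [ 9.92331604e-01  1.23602553e-01 -9.06472014e-05 -6.23785284e-04] 0.08716011236165029 [0.04672096 0.02747414 0.57198203]
```

View pics/top0.png

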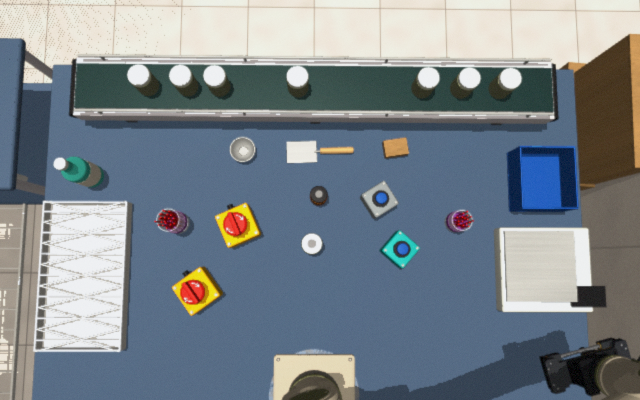

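View pics/side0.png

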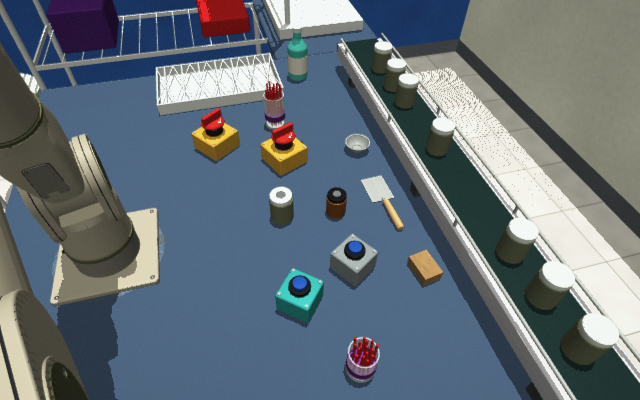

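The top view shows yellow stations at (237,225) and (195,290). The one at (237,225) is farther from the base at about (315,390), so it is the target. The grey reset box is at (379,199) and the turquoise decoy at (401,249). The jars stand between them at (312,244) and (318,195), with the tall tumbler at (171,221).

```bash
python3 - <<'E'
from h import *
c=pickle.load(open("top.pkl","rb"));W=world(c);im=c["image"].astype(int)
R,G,B=im[...,0],im[...,1],im[...,2]
s=np.linalg.inv(c["view"]);print("cam",s[:3,3])
def box(name,u,v,r,zlo,zhi,m=None):
    sub=np.zeros(R.shape,bool);sub[v-r:v+r,u-r:u+r]=1
    k=sub&(W[...,2]>zlo)&(W[...,2]<zhi)
    if m is not None:k&=m
    p=W[k]; rect=cv2.minAreaRect(p[:,:2].astype(np.float32)*1000)
    print(name,len(p),"mean",p.mean(0).round(4),"rect mm",np.round(rect[0],1),np.round(rect[1],1),round(rect[2],1))
for n,u,v in(("far",237,225),("near",195,290)):
    box(n+" boxtop",u,v,30,.052,.066,(R>150)&(G>110)&(B<110))
    box(n+" wing",u,v,30,.115,.135)
    box(n+" head",u,v,30,.09,.108)
box("grey boxtop",379,199,26,.056,.066)
box("blue",379,199,26,.079,.09)
for n,u,v,r in(("tall",171,221,22),("herbs",312,244,14),("amber",318,195,13),("short",460,221,16),("dish",242,150,16),("turq",401,249,24)):
    box(n,u,v,r,.02,.2)
a=c["image"][180:320,150:290,::-1];b=c["image"][180:320-50,340:440,::-1]
cv2.imwrite("pics/crop1.png",cv2.resize(a,None,fx=4,fy=4,interpolation=cv2.INTER_CUBIC))
E
```

```text
cam [0.38810704 0.01779976 1.40738368]
far boxtop 672 mean [0.4797 0.2184 0.0606] rect mm [481.7 222.7] [ 99.7 100.7] 24.5
far wing 111 mean [0.481  0.2214 0.1256] rect mm [480.8 222. ] [64.7 12.2] 23.8
far head 347 mean [0.4807 0.2205 0.1012] rect mm [481.  221.9] [66.8 63.7] 2.7
near boxtop 701 mean [0.2981 0.3272 0.0606] rect mm [296.  333.8] [ 99.4 101.5] 36.0
near wing 131 mean [0.2963 0.3325 0.1253] rect mm [295.8 333.5] [65.6 13.7] 36.3
near head 347 mean [0.2971 0.33   0.1011] rect mm [295.9 333.2] [65.8 64.6] 88.5
grey boxtop 461 mean [ 0.556  -0.1831  0.0619] rect mm [ 557.5 -184.2] [79.8 80.6] 32.1
blue 101 mean [ 0.5573 -0.184   0.0841] rect mm [ 558.3 -184.2] [35.7 40. ] 8.7
tall 617 mean [0.4887 0.396  0.094 ] rect mm [489.5 401.5] [62.1 64.4] 4.1
herbs 353 mean [0.4279 0.0108 0.0846] rect mm [428.9  11.2] [57.5 57.5] 45.4
amber 273 mean [ 0.5659 -0.0087  0.0675] rect mm [567.7  -9.7] [48.4 48.9] 0.7
short 467 mean [ 0.4957 -0.4091  0.0638] rect mm [ 496.3 -411.6] [61.1 58.6] 84.3
dish 213 mean [0.7104 0.2171 0.0277] rect mm [706.7 215.4] [73.5 71.3] 1.9
turq 868 mean [ 0.4144 -0.2381  0.0648] rect mm [ 414.9 -242.1] [80.5 80.9] 49.2
```

View pics/crop1.png

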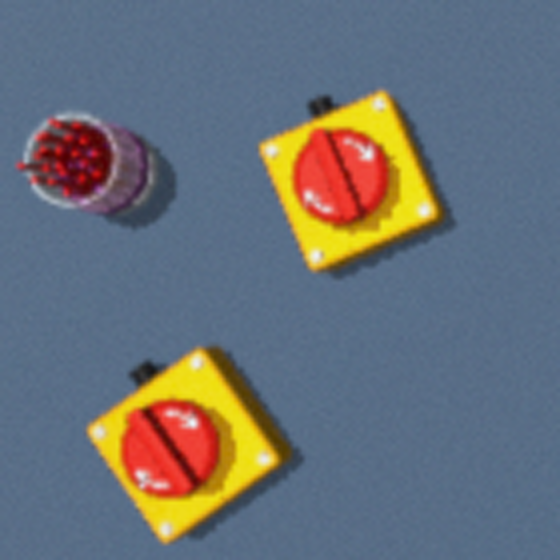

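The crop confirms the far station: its wing runs lower-right to upper-left through about (340,177) in the crop. Its centre is (0.481, 0.222), its heading is 24°, and the heights and sizes match the spec. The reset button is at (0.558, -0.184). I'll close the fingers and travel high.

>>> {"name": "step_arm", "arguments": {
  "delta_pos": [
    [0.5, 0.5, 0.3],
    [1, 1, 0.3],
    [1, 1, 0],
    [1, 1, 0],
    [1, 1, 0],
    [1, 1, 0],
    [1, 1, 0],
    [1, 1, 0],
    [1, 1, 0],
    [1, 1, 0],
    [1, 1, 0],
    [0.5, 1, 0]
  ],
  "turn": [0, 0, 0, 0, 0, 0, 0, 0, 0, 0, 0, 0],
  "grip": 1,
  "newtons": 30
}}

```text
time: 1.3
ee_pos: [0.4304, -0.3155, 0.2378]
eef_rot: [0.992, 0.125, 0.0, -0.0]
ft_force: [0.0, 0.4, 0.2]
width: 0.0025
grip_force: 0.0
```

>>> {"name": "step_arm", "arguments": {
  "delta_pos": [
    [0.5, 1, 0],
    [0.5, 1, 0],
    [0.5, 1, 0],
    [0.12, 1, 0],
    [0, 1, 0],
    [0, 1, 0],
    [0, 1, 0],
    [0, 1, 0],
    [0, 1, 0],
    [0, 1, 0],
    [0, 1, 0],
    [0, 1, 0]
  ],
  "turn": [0.2, 0.2, 0.2, 0.2, 0.2, 0.2, 0.23, 0, 0, 0, 0, 0]
}}

```text
time: 2.5
ee_pos: [0.4682, -0.0167, 0.2377]
eef_rot: [0.978, 0.209, 0.0, 0.0]
ft_force: [-0.4, 0.2, -0.4]
width: 0.0003
grip_force: 0.0
```

>>> {"name": "step_arm", "arguments": {
  "delta_pos": [
    [0, 1, 0],
    [0, 1, 0],
    [0, 1, 0],
    [0, 1, 0],
    [0, 1, 0],
    [0, 1, 0],
    [0, 1, 0],
    [0, 1, 0],
    [0, 0.8, 0],
    [0, 0.4, 0],
    [0, 0, 0],
    [0, 0, 0]
  ],
  "turn": [0, 0, 0, 0, 0, 0, 0, 0, 0, 0, 0, 0]
}}

```text
time: 3.7
ee_pos: [0.4687, 0.2108, 0.2375]
eef_rot: [0.978, 0.208, -0.0, 0.0]
ft_force: [0.0, -1.4, -0.2]
width: 0.0002
grip_force: 0.0
```

```bash
python3 - <<'E'
from h import *
s=read_state();print(s)
E
```

```text
{'time': 3.7, 'joint_positions': array([ 0.26092063,  0.1563907 , -0.8411141 ,  1.69248897,  0.11990941,
        1.34644231, -1.7526007 ]), 'joint_vel': array([ 1.36754541e-02, -2.94510877e-03,  9.51760617e-03,  1.13390143e-04,
       -2.10624262e-04, -9.83549623e-04, -2.28550654e-05]), 'joint_torque': array([ -1.20457537, -38.52223635,  -5.25010094, -38.95845652,
        -0.09908875,  -0.11462258,  -0.07842981]), 'ee_pos': array([0.46873148, 0.21082002, 0.23745514]), 'eef_rot': array([ 9.78120305e-01,  2.08039751e-01, -1.37047377e-04,  3.36487964e-04]), 'ft_force': array([ 0.00429139, -1.39472215, -0.15275858]), 'torque': array([-0.00586915, -0.01177908,  0.02362534]), 'grip_force': 0.0, 'width': 0.0001968816052609627}
```

>>> {"name": "step_arm", "arguments": {
  "delta_pos": [
    [0.25, 0.23, 0],
    [0.24, 0.22, -0.5],
    [0, 0, -1],
    [0, 0, -1],
    [0, 0, -1],
    [0, 0, -0.5],
    [0, 0, -0.2],
    [0, 0, 0],
    [0, 0, 0]
  ],
  "turn": [0, 0, 0, 0, 0, 0, 0, 0, 0]
}}

```text
time: 4.6
ee_pos: [0.4817, 0.2231, 0.1336]
eef_rot: [0.978, 0.208, 0.001, -0.0]
ft_force: [-0.1, 0.7, -0.2]
width: 0.0005
grip_force: 0.0
```

>>> {"name": "step_arm", "arguments": {
  "delta_pos": [
    [0, 0, -0.2],
    [0, 0, -0.2],
    [0, 0, -0.2],
    [0, 0, -0.15],
    [0, 0, -0.1],
    [0, 0, 0],
    [0, 0, 0]
  ],
  "turn": [0, 0, 0, 0, 0, 0, 0]
}}

```text
time: 5.3
ee_pos: [0.4818, 0.2232, 0.1124]
eef_rot: [0.978, 0.208, 0.001, 0.0]
ft_force: [-0.8, -0.9, 10.0]
width: 0.0002
grip_force: 4.9
```

>>> {"name": "step_arm", "arguments": {
  "delta_pos": [
    [0, 0, -0.06],
    [0, 0, 0],
    [0, 0, 0]
  ],
  "turn": [0, 0, 0]
}}

```text
time: 5.6
ee_pos: [0.4822, 0.2234, 0.1122]
eef_rot: [0.978, 0.208, 0.001, 0.0]
ft_force: [-5.5, -4.5, 23.1]
width: 0.0003
grip_force: 11.6
```

>>> {"name": "step_arm", "arguments": {
  "delta_pos": [
    [0, 0, 0.2],
    [0, 0, 0.4],
    [0, 0, 0.6],
    [0, 0, 0.8],
    [0, 0, 0],
    [0, 0, 0],
    [0, 0, 0]
  ],
  "turn": [0, 0, 0, 0, 0, 0, 0]
}}

```text
time: 6.3
ee_pos: [0.4808, 0.2226, 0.1593]
eef_rot: [0.978, 0.208, -0.0, 0.0]
ft_force: [0.2, -0.1, -0.3]
width: 0.0005
grip_force: 0.0
```

```bash
cat > w.py <<'E'
from h import *
import sys
for n in sys.argv[2:] or ["top"]:
    c=camera(n);W=world(c);im=c["image"].astype(int)
    red=(im[...,0]>100)&(im[...,1]<90)&(im[...,2]<90)
    d=np.hypot(W[...,0]-.481,W[...,1]-.222)
    k=red&(d<.045)&(W[...,2]>.085)&(W[...,2]<.13);p=W[k]
    print(n,len(p),"z pct",np.percentile(p[:,2],[5,25,50,75,90,95,99]).round(4))
    q=p[p[:,2]>p[:,2].max()-.008]
    r=cv2.minAreaRect(q[:,:2].astype(np.float32)*1000);print("wing",len(q),r)
    cv2.imwrite(f"pics/{n}_{sys.argv[1]}.png",cv2.resize(c["image"][...,::-1],None,fx=1.25,fy=1.25))
s=read_state();print(s["time"],s["ee_pos"],s["ft_force"])
E
python3 w.py a top side
```

```text
top 22 z pct [0.0862 0.0886 0.0909 0.0937 0.0956 0.0961 0.0984]
wing 10 ((505.1091003417969, 207.61256408691406), (17.2932186126709, 9.685432434082031), 38.45716857910156)
side 243 z pct [0.0866 0.0892 0.0919 0.1137 0.1155 0.1166 0.1174]
wing 72 ((481.9514465332031, 218.15386962890625), (65.42992401123047, 14.466068267822266), 25.10935401916504)
6.4 [0.48071801 0.2225967  0.15919711] [-0.20928328  0.45941202 -1.16653994]
```

The button is latched: wing top at about 0.116, head face at 0.092. Next I move to the counter-clockwise side of the wing's far end and lower.

>>> {"name": "step_arm", "arguments": {
  "delta_pos": [
    [0.1, 0.5, 0],
    [0.17, 0.74, 0],
    [0.1, 0.3, 0],
    [0, 0, 0],
    [0, 0, -0.6],
    [0, 0, -0.8],
    [0, 0, -0.5],
    [0, 0, -0.19],
    [0, 0, 0],
    [0, 0, 0]
  ],
  "turn": [0, 0, 0, 0, 0, 0, 0, 0, 0, 0]
}}

```text
time: 7.4
ee_pos: [0.4906, 0.2614, 0.108]
eef_rot: [0.978, 0.208, 0.0, -0.0]
ft_force: [0.1, -0.1, -0.8]
width: 0.0005
grip_force: 0.0
```

>>> {"name": "step_arm", "arguments": {
  "delta_pos": [
    [0.06, -0.13, 0],
    [0.06, -0.13, 0],
    [0.06, -0.14, 0],
    [0, 0, 0],
    [0, 0, 0]
  ],
  "turn": [0, 0, 0, 0, 0]
}}

```text
time: 7.9
ee_pos: [0.4949, 0.2512, 0.1077]
eef_rot: [0.978, 0.208, 0.0, 0.0]
ft_force: [0.8, 0.6, 0.0]
width: 0.0005
grip_force: 0.0
```

```bash
python3 w.py b side
```

```text
side 241 z pct [0.0863 0.0892 0.0916 0.1129 0.1156 0.1166 0.1178]
wing 73 ((481.2358093261719, 217.8397979736328), (63.94438552856445, 11.851058959960938), 25.772335052490234)
7.95 [0.49479973 0.25134655 0.10762855] [ 0.23585011 -1.05340715  0.63826636]
```

View pics/side_b.png

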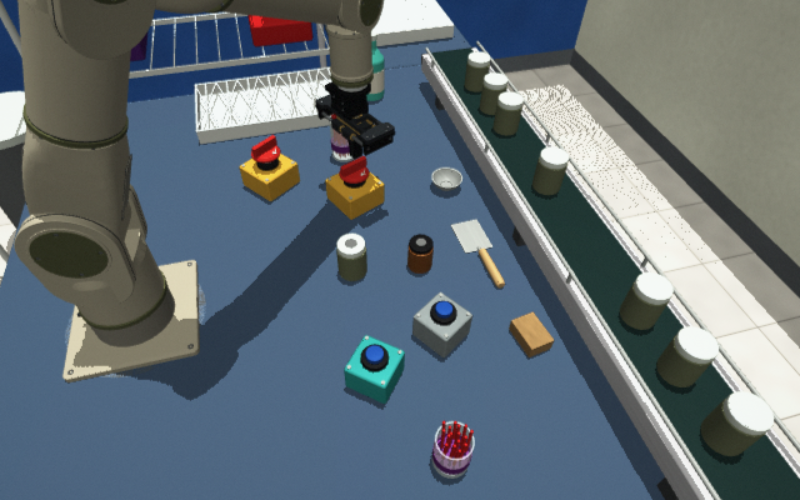

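The fingertips are behind the wing at about (355,165) and the head hasn't turned. Now I push along the arc.

>>> {"name": "step_arm", "arguments": {
  "delta_pos": [
    [0.067, -0.036, 0],
    [0.068, -0.036, 0],
    [0.062, -0.044, 0],
    [0.063, -0.044, 0],
    [0.057, -0.051, 0],
    [0.057, -0.051, 0],
    [0.05, -0.057, 0],
    [0.051, -0.058, 0],
    [0, 0, 0],
    [0, 0, 0]
  ],
  "turn": [-0.5, -0.5, -0.5, -0.5, -0.5, -0.5, -0.5, -0.5, 0, 0]
}}

```text
time: 8.95
ee_pos: [0.5066, 0.2424, 0.1077]
eef_rot: [1.0, -0.029, 0.0, -0.0]
ft_force: [0.8, 2.1, -0.6]
width: 0.0007
grip_force: 1.0
```

```bash
python3 w.py c side; python3 -c "
from h import *
print(read_state()['joint_positions'])"
```

```text
side 304 z pct [0.0862 0.0903 0.0939 0.1108 0.1146 0.1156 0.1172]
wing 70 ((482.17242431640625, 218.58078002929688), (62.75396728515625, 14.644404411315918), 11.27367115020752)
9.0 [0.50665703 0.24233304 0.10765478] [ 0.66793213  1.98406187 -0.6540026 ]
[ 0.06986489  0.37598743 -0.71512293  1.73908081  0.26972697  1.12687007
 -2.35700814]
```

Twist is about 0.22 rad: the fingertip is thinner than I assumed. I keep pushing, without more wrist turn because joint 7 is at -2.36.

>>> {"name": "step_arm", "arguments": {
  "delta_pos": [
    [0, -0.1, 0],
    [0, -0.1, 0],
    [0, -0.1, 0],
    [0, -0.1, 0],
    [0, 0, 0],
    [0, 0, 0]
  ],
  "turn": [0, 0, 0, 0, 0, 0]
}}

```text
time: 9.6
ee_pos: [0.5071, 0.2323, 0.1078]
eef_rot: [1.0, -0.03, 0.0, -0.001]
ft_force: [3.0, 5.0, -0.8]
width: 0.0004
grip_force: 2.7
```

```bash
python3 w.py d side
```

```text
side 324 z pct [0.094  0.0987 0.1025 0.1141 0.1213 0.1241 0.1262]
wing 48 ((480.156005859375, 214.64004516601562), (10.471476554870605, 60.57756805419922), 76.01329040527344)
9.65 [0.5070491  0.23230001 0.10780167] [ 2.43917549  4.81497514 -0.35124542]
```

It sprang out: wing top back at about 0.125. I retreat, then lift.

>>> {"name": "step_arm", "arguments": {
  "delta_pos": [
    [0, 0.3, 0],
    [-0.1, 0.4, 0],
    [-0.3, 0.4, 0],
    [-0.3, 0.3, 0],
    [0, 0, 0.5],
    [0, 0, 1],
    [0, 0, 1],
    [0, 0, 1],
    [0, 0, 0.5],
    [0, 0, 0]
  ],
  "turn": [0, 0, 0, 0, 0, 0, 0, 0.5, 1, 1]
}}

```text
time: 10.65
ee_pos: [0.4901, 0.2674, 0.2108]
eef_rot: [0.993, 0.122, 0.002, -0.0]
ft_force: [0.5, 1.1, -0.8]
width: 0.0005
grip_force: 0.0
```

```bash
python3 w.py e side
```

```text
side 259 z pct [0.0938 0.0979 0.1009 0.1211 0.1243 0.1255 0.1267]
wing 69 ((483.55206298828125, 218.83554077148438), (65.66487884521484, 15.943887710571289), 27.966995239257812)
10.7 [0.48969723 0.26701255 0.20961823] [-0.02143611 -0.23711375 -0.92350274]
```

The button is out and the head has turned back. Moving to the blue reset button.

>>> {"name": "step_arm", "arguments": {
  "delta_pos": [
    [0.2, -0.5, 0],
    [0.3, -1, 0],
    [0.3, -1, 0],
    [0.3, -1, 0],
    [0.3, -1, 0],
    [0.3, -1, 0],
    [0.3, -1, 0],
    [0.3, -1, 0],
    [0.3, -1, 0],
    [0.13, -1, 0],
    [0, -1, 0],
    [0, -1, 0]
  ],
  "turn": [0, 0, 0, 0, 0, 0, 0, 0, 0, 0, 0, 0]
}}

```text
time: 11.9
ee_pos: [0.5571, -0.023, 0.2075]
eef_rot: [0.993, 0.117, -0.0, 0.0]
ft_force: [0.5, -0.1, 0.3]
width: 0.0007
grip_force: 0.0
```

>>> {"name": "step_arm", "arguments": {
  "delta_pos": [
    [0, -1, 0],
    [0, -1, 0],
    [0, -1, 0],
    [0, -1, 0],
    [0, -1, 0],
    [0, -1, 0],
    [0, -0.5, 0],
    [0, 0, 0],
    [0, 0, 0],
    [0, 0, 0]
  ],
  "turn": [0, 0, 0, 0, 0, 0, 0, 0, 0, 0]
}}

```text
time: 12.9
ee_pos: [0.5576, -0.1814, 0.2077]
eef_rot: [0.993, 0.12, 0.0, -0.0]
ft_force: [-0.2, 0.2, -0.4]
width: 0.0
grip_force: 0.0
```

>>> {"name": "step_arm", "arguments": {
  "delta_pos": [
    [0, -0.1, -0.5],
    [0, 0, -1],
    [0, 0, -1],
    [0, 0, -1],
    [0, 0, -0.8],
    [0, 0, -0.4],
    [0, 0, 0],
    [0, 0, 0]
  ],
  "turn": [0, 0, 0, 0, 0, 0, 0, 0]
}}

```text
time: 13.7
ee_pos: [0.5578, -0.1854, 0.0906]
eef_rot: [0.993, 0.12, 0.0, 0.0]
ft_force: [-0.1, -0.1, 0.8]
width: 0.0001
grip_force: 0.0
```

>>> {"name": "step_arm", "arguments": {
  "delta_pos": [
    [0, 0, -0.15],
    [0, 0, -0.15],
    [0, 0, -0.1],
    [0, 0, -0.06],
    [0, 0, 0],
    [0, 0, 0]
  ],
  "turn": [0, 0, 0, 0, 0, 0]
}}

```text
time: 14.3
ee_pos: [0.5581, -0.1858, 0.0792]
eef_rot: [0.993, 0.119, 0.001, 0.0]
ft_force: [4.0, -1.5, 4.3]
width: 0.0006
grip_force: 2.2
```

Travel is 4.8 mm so far, so I press to the stop and then lift.

>>> {"name": "step_arm", "arguments": {
  "delta_pos": [
    [0, 0, -0.05],
    [0, 0, -0.03],
    [0, 0, 0],
    [0, 0, 0]
  ],
  "turn": [0, 0, 0, 0]
}}

```text
time: 14.7
ee_pos: [0.5582, -0.1858, 0.0783]
eef_rot: [0.993, 0.119, 0.001, 0.001]
ft_force: [-2.2, -0.0, 17.0]
width: 0.0004
grip_force: 8.4
```

>>> {"name": "step_arm", "arguments": {
  "delta_pos": [
    [0, 0, 0.2],
    [0, 0, 0.6],
    [0, 0, 1],
    [0, 0, 1],
    [0, 0, 1],
    [0, 0, 0.6],
    [0, 0, 0],
    [0, 0, 0],
    [0, 0, 0]
  ],
  "turn": [0, 0, 0, 0, 0, 0, 0, 0, 0]
}}

```text
time: 15.6
ee_pos: [0.5566, -0.1855, 0.1851]
eef_rot: [0.993, 0.119, -0.001, -0.0]
ft_force: [-0.1, 0.2, 0.5]
width: 0.0002
grip_force: 0.0
```

```bash
python3 w.py f top; python3 - <<'E'
from h import *
c=camera("side");W=world(c);im=c["image"].astype(int)
k=(im[...,2]>120)&(im[...,0]<80)&(np.hypot(W[...,0]-.558,W[...,1]+.184)<.03)&(W[...,2]>.07)&(W[...,2]<.1)
print(k.sum(),np.percentile(W[k][:,2],[10,50,90]))
E
```

```text
top 381 z pct [0.0971 0.1005 0.1037 0.1222 0.126  0.1278 0.1295]
wing 99 ((480.1315002441406, 221.29360961914062), (64.29239654541016, 12.035871505737305), 24.519554138183594)
15.65 [ 0.55668373 -0.18545248  0.18515607] [ 0.52498661 -0.00955838 -0.32440898]Traceback (most recent call last):
  File "<stdin>", line 4, in <module>
    return _quantile_unchecked(
        a, q, axis, out, overwrite_input, method, keepdims, weights)
    return _ureduce(a,
                    func=_quantile_ureduce_func,
    ...<5 lines>...
                    overwrite_input=overwrite_input,
                    method=method)
    r = func(a, **kwargs)
    result = _quantile(arr,
                       quantiles=q,
    ...<2 lines>...
                       out=out,
                       weights=wgt)
    slices_having_nans = np.isnan(arr[-1, ...])
                                  ~~~^^^^^^^^^
IndexError: index -1 is out of bounds for axis 0 with size 0
```

View pics/top_f.png

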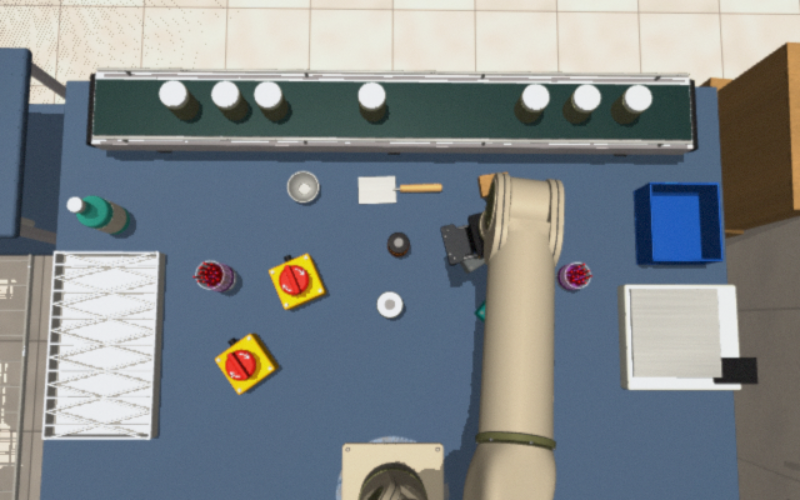

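The top view shows the stop wing at about (297,280) back at 24.5° and out, with the loose things where they started. The arm hides the reset button. It reached its hard stop at 17 N and the tool is now clear by 100 mm.

```bash
python3 -c "
from bench import *
print(close_job())"
```

```text
the job is handed in; nothing more can be done
None
```

The stop check is done and handed in, with no verdict returned: the stop button latched, was twisted free and sprang back out with its head returned, and the reset button was pressed to its stop and released, though the arm hid it so I could not see it come back up.

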